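# Unlock the yellow buffer bottle at the pH bench

### The job

Unlock the child-resistant cap of the yellow-capped buffer bottle: push the cap down and, keeping it down, turn it anticlockwise (seen from above) about a sixth of a turn, until its black pointer has gone from the black dot to the green dot, then let go so that it springs back up. Leave the red-capped and blue-capped bottles standing where they are.

Things in the scene. Friction and masses are not known exactly. Their poses are not given: they have to be found in the camera images.
- yellow_cap_top (a point): Centre of the top of the yellow cap, on its axis, 152 mm above the bench; z up, x along its black pointer. The cap is a ribbed upright cylinder 42 mm across, 34 mm tall, its side free to grip all round; its bottle is clamped to the bench. Pressed, it sinks up to 8 mm on a spring (3 N to start, 10 N fully down); the ratchet lets go at 3 to 4 mm, so press 6 to 8 mm.
- yellow_cap (a joint): Turn of the yellow cap (rad), growing anticlockwise from above: 0 at the black dot (starts at 0 to 0.08), 1.05 at the green dot, stop at 1.25. Cap up: the ratchet blocks it at 0.12. Cap down: it turns at 0.05 N m. Past 0.69 it springs up behind the ratchet and cannot turn back. The dots are on a white collar 58 mm across, its top 49 mm below the cap's.
- red_bottle: Bystander with a red cap, standing loose, about 0.9 kg; origin at the centre of its underside, z up. All three bottles have the same shape: 152 mm tall, cap 42 mm across, white body 68 mm across, black foot cup 84 mm across and 30 mm tall.
- blue_bottle: Bystander with a blue cap, standing loose; same size and origin as the red one: centre of its underside, z up, 152 mm tall, 84 mm across at the foot.
Things that resemble listed ones, but are neither listed nor needed, are in the scene too. What is shaped like the part that bears yellow_cap_top but purple is not meant.

How it is judged:
On the way:
1. the yellow cap is pressed down (2.5 mm or more) while still on the locked side of its ratchet (height (world z) of yellow_cap_top below 0.1495 m and value of joint yellow_cap below 0.5 rad), for 0.03 s.
At the end, for the whole second after the job is handed in: The yellow cap is turned more than 0.7 rad (40 degrees) anticlockwise from the black dot, past its ratchet, is at rest and has sprung back up to within 2 mm of its full height; the red and the blue bottle stand upright (within 0.15 rad) within 20 mm of where they were (value of joint yellow_cap above 0.7 rad and height (world z) of yellow_cap_top above 0.15 m and velocity of joint yellow_cap below 0.1 rad/s and distance of each of red_bottle, blue_bottle from where it was at the start of the episode below 0.02 m and angle between each of red_bottle, blue_bottle's own z axis and vertical below 0.15 rad); the robot touches nothing.
It fails at once if the red or the blue bottle is tipped over or shoved more than 30 mm (angle between any of red_bottle, blue_bottle's own z axis and vertical above 0.4 rad or distance of any of red_bottle, blue_bottle from where it was at the start of the episode above 0.03 m).
It also fails if it takes over 35 s, if anything falls off the work surface, if the arm or the gripper's body presses on something with over 40 N, if the wrist force passes 120 N, or if a joint passes its speed limit or range.

### The arm

A 6-joint arm with a two-finger parallel gripper is mounted at the origin on the work surface. World frame = base frame: x ahead of the robot, y to its left, z up, the work surface at z = 0. Lengths are in m, angles in rad, forces in N, time in s.
With the tool pointing down it reaches from about 0.3 to 0.875 m from the base axis. Payload 6.4 kg.
Tool frame: the origin (TCP) lies midway between the tips of the shut fingers; the grasp point (between the pads) lies 19 mm behind it (ctrl.pinch_z is the distance from the TCP to the grasp point, in m); z points along the fingers, y is the line along which they close (so a half turn about z gives the same grasp; the last joint's range is limited). The gripper opens to 85 mm and grips with 20 to 120 N. Pads are 22 mm wide; open, the fingers measure 114 mm over their backs; the gripper's body (76 mm by 85 mm) begins 54 mm behind the grasp point. The pads swing forward as they close: fully open they stand 13 mm farther back than shut.
Start: joints at [1.026, 0.181, 1.607, -0, 1.354, -0.206], TCP at [0.191, 0.542, 0.231] pointing down, gripper open.
Joint ranges: [-2.99, 2.99], [-0.89, 2.07], [0.3, 2.58], [-1.14, 4.28], [0, 2.63], [-3.12, 3.12]. Speed limits (rad/s): [2.57, 2.57, 3.01, 3.14, 3.14, 3.14].

### API

Orientations are given as a unit quaternion [w, x, y, z].
In Python, from bench import ctrl gives the robot as it stands.
- The arm moves only by the tool apply_moves, never from a script. Its argument "moves" is a list of rows, each an object with "jaw": the opening, from 0 (shut) to 1 (fully open); "offset": the shift along the tool's x, y, z in mm, a list of three; "rot": the turn, a rotation vector about the tool's x, y, z in degrees, a list of three. In form: [{"jaw": jaw, "offset": [dx, dy, dz], "rot": [ax, ay, az]}, ...]. A call has exactly 5 rows; each row shifts and turns the commanded pose from where the row before left it, along the tool's axes as they then stand; what a row does not reach is not made up. A row lasts 1/8 s, in which the tool goes at most 62.5 mm and 10.7 degrees, less where a joint would pass 70% of its speed; a pose out of reach is approached as far as the arm can. A call is refused whole if a number of a shift passes 62.5 or a number of a turn 10.7, either way. A call with a gripper value outside its range is refused whole. The fingers move at their own pace and stop on an object; the grip force is fixed at half the most. Time passes only in rows, so rows that do not move let the fingers close, or fill a call up. It gives the time, the measured TCP pose, the force, the opening and the grip force at its end, in the units of the state.
- ctrl.get_obs(): the state, without advancing time (a new reading comes with each control period).
- ctrl.camera(name): name is "side" or "top" or "wrist"; returns (picture, depth): 384x512x3 uint8, red, green, blue; 384x512 float32, m along the optical axis (not along the pixel's ray), 0 where there is no reading.
- ctrl.camera_params(name): a dict with "K" (3x3 intrinsics, pixels), "dist" ([k1, k2, p1, p2, k3] as OpenCV has them; the pictures are not rectified), "cam_to_world" (4x4, takes a point from camera to world coordinates); the wrist camera has in their place "mount" (4x4, takes a point from camera to tool coordinates, whose origin is the TCP and whose axes are the flange's). Camera axes: x right, y down, z forward; pixel columns grow to the right and rows downward; lengths in m; the calibration is good to about 2 mm. A picture is of the moment at which its call begins: read the wrist's pose just before it. camera_params takes no time and is no camera call.
- ctrl.hand_in(): hands the job in; it is judged then, once.
Trained networks look in the newest picture that a camera, given by its name, has taken for a name from the list of things; names that differ only in an ending like _2 or _b are one class to them, and where a whole thing is asked for, a point or a joint stands for the part that bears it (a point fixed in the world has none). Each returns a list of dicts, best first, with "score" (0 to 1); they miss things now and then, are a little off and sometimes report something else, mostly with a low value. They report only what shows in the picture. A call takes as long as a camera call. They do not tell look-alikes from the thing itself.
- ctrl.outline_of(camera, target): "region" (384x512 bool, what is visible of it) and "position" ([column, row] in pixels, amid what is visible of it).
The state is a dict: "time_s": time; "q": joint angles; "dq": joint speeds; "joint_efforts": joint torques, N m; "eef_pos": TCP position; "eef_rot": TCP orientation; "wrist_force": force on the tool from outside, world axes, zero at the start; "torque": the same for the moment, N m; "opening": opening from 0.0 (shut) to 1.0 (fully open); "grasp_force": force on a finger pad.
Only numpy, scipy, OpenCV 4.12 (cv2) and the standard library are available. Lean on these libraries where they do the work, as an engineer would, in place of code of your own. Each camera call takes 0.05 s, during which the arm holds its last target. There are 200 camera calls.

## Working session

There is one attempt and no reset: what is moved stays moved. The work goes in short steps, Python scripts to look and compute and a tool call to move; the robot and the scene stay as the last step left them, time stands still between calls to the robot, and variables do not carry over. Pictures are saved under pics/ and viewed, at most 10 in all, crops included, and the job is handed in when it is done.

Besides the shell and the picture viewer there is one more tool, called after "Emit:" as name([rows], argument=value, ...), one row to a line, values as JSON. apply_moves: Moves the arm, as the interface text tells. Its arguments: {"type":"object","properties":{"moves":{"type":"array"}},"required":["moves"]}

```bash
mkdir -p pics
cat > h.py <<'E'
import numpy as np, cv2
from bench import ctrl
def w(cam,px,d,p):
    u=cv2.undistortPoints(np.array([[px]],float),p["K"],np.array(p["dist"]))[0,0]
    return (p["cam_to_world"]@np.array([u[0]*d,u[1]*d,d,1]))[:3]
E
python3 - <<'E'
from h import *
for c in ["top","side"]:
    im,d=ctrl.camera(c); p=ctrl.camera_params(c)
    p={k:np.array(v) for k,v in p.items() if k in("K","dist","cam_to_world")}
    cv2.imwrite(f"pics/{c}.png",im[:,:,::-1]); np.savez(f"{c}.npz",im=im,d=d,**p)
    print(c,p["cam_to_world"].round(3).tolist())
    for n in ["yellow_cap_top","yellow_cap","red_bottle","blue_bottle"]:
        for r in ctrl.outline_of(c,n)[:4]:
            m=r["region"]&(d>0); vs,us=np.nonzero(m); 
            P=np.array([w(c,(a,b),d[b,a],p) for a,b in zip(us[::3],vs[::3])])
            t=P[P[:,2]>P[:,2].max()-.008] if len(P) else P
            print(n,round(r["score"],2),np.round(r["position"]),m.sum(),t.mean(0).round(3) if len(P) else "", ((t.min(0)+t.max(0))/2).round(3) if len(P) else "",im[m].mean(0).round())
print(ctrl.get_obs())
E
```

```text
top [[0.12, -0.97, 0.21, 0.329], [-0.993, -0.116, 0.03, 0.045], [-0.004, -0.212, -0.977, 1.022], [0.0, 0.0, 0.0, 1.0]]
yellow_cap_top 0.7 [118. 197.] 444 [0.465 0.333 0.152] [0.465 0.333 0.152] [143. 140.  71.]
yellow_cap_top 0.58 [192. 162.] 419 [0.554 0.204 0.152] [0.554 0.204 0.152] [145. 144.  71.]
yellow_cap 0.88 [193. 164.] 454 [0.553 0.204 0.152] [0.554 0.204 0.152] [142. 141.  72.]
yellow_cap 0.65 [119. 196.] 462 [0.466 0.333 0.152] [0.466 0.334 0.152] [141. 138.  71.]
red_bottle 0.57 [294. 206.] 1219 [ 0.505 -0.008  0.152] [ 0.506 -0.007  0.152] [114.  82.  78.]
red_bottle 0.46 [375. 183.] 1427 [ 0.572 -0.177  0.152] [ 0.571 -0.177  0.153] [79. 86. 98.]
blue_bottle 0.67 [370. 184.] 1492 [ 0.572 -0.176  0.152] [ 0.572 -0.178  0.152] [79. 86. 97.]
side [[0.998, -0.048, 0.046, 0.479], [-0.066, -0.705, 0.706, -0.526], [-0.001, -0.708, -0.707, 0.705], [0.0, 0.0, 0.0, 1.0]]
yellow_cap_top 0.91 [267. 135.] 445 [0.551 0.2   0.152] [0.552 0.204 0.15 ] [123. 110.  15.]
yellow_cap 0.71 [266. 135.] 442 [0.552 0.2   0.152] [0.551 0.203 0.15 ] [123. 110.  15.]
yellow_cap 0.62 [226. 104.] 
[... 326 characters left out ...]
 111.  13.]
{'time_s': 0.5, 'q': array([ 1.02573390e+00,  1.80850893e-01,  1.60705836e+00,  6.69662654e-06,
        1.35381821e+00, -2.06305164e-01]), 'dq': array([-0.00085841, -0.00055729,  0.00044674, -0.00083977,  0.00040943,
       -0.00010851]), 'joint_efforts': array([-1.26653820e-03, -4.44445467e+01, -3.51362658e+01, -3.29673867e-04,
        1.90755047e-03, -6.41088036e-06]), 'eef_pos': array([0.19105248, 0.54230582, 0.23123157]), 'eef_rot': array([-2.77739922e-05,  1.68570613e-01,  9.85689578e-01, -6.15062907e-05]), 'wrist_force': array([-0.05808179,  0.86671177,  0.05938813]), 'torque': array([-0.02632593, -0.02782953, -0.02236741]), 'grasp_force': 0.0, 'opening': 1.002284619625101}
```

Run:
```python
import cv2,numpy as np
t=cv2.imread("pics/top.png");s=cv2.imread("pics/side.png")
cv2.imwrite("pics/c1.png",cv2.resize(t[110:250,70:270],(800,560),interpolation=cv2.INTER_CUBIC))
cv2.imwrite("pics/c2.png",cv2.resize(s[60:210,180:380],(800,600),interpolation=cv2.INTER_CUBIC))
```

```text
(no output)
```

View pics/top.png

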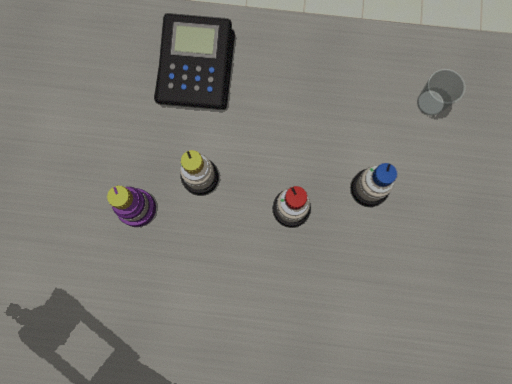

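View pics/c1.png

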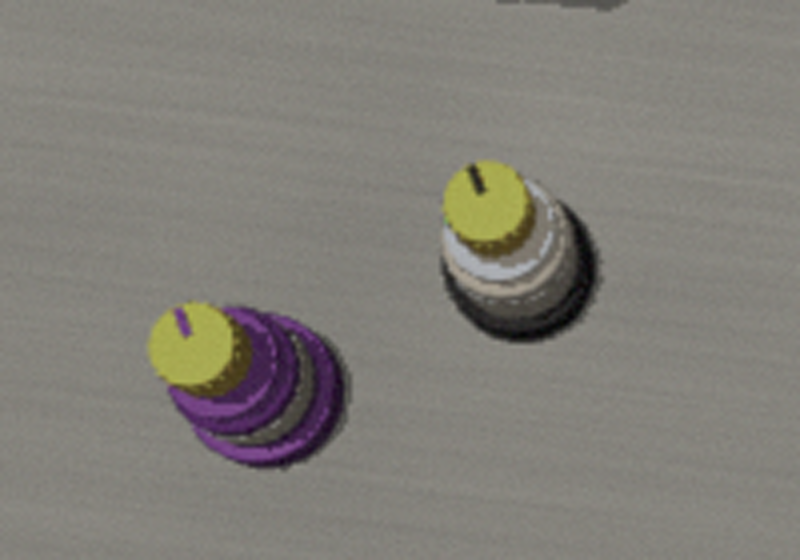

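View pics/c2.png

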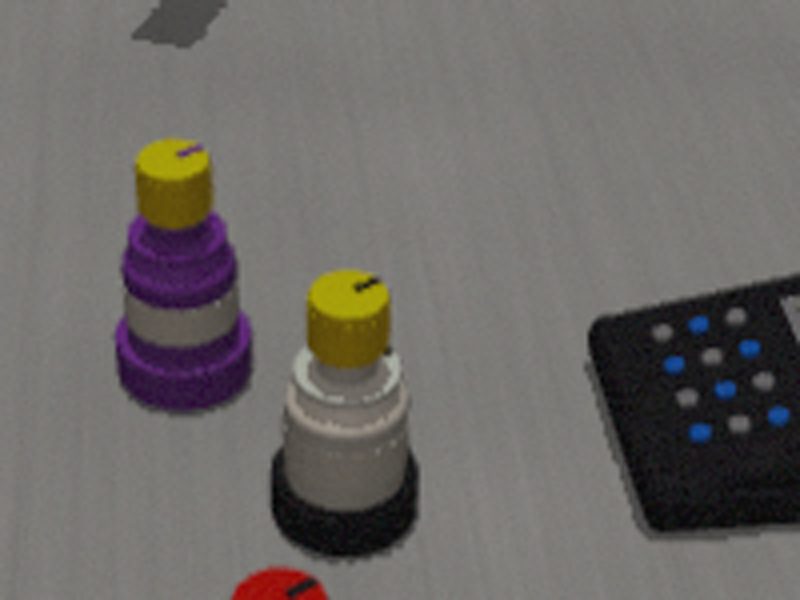

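Candidates, in top-camera pixels:
- Yellow cap on the purple bottle at (118,197): a look-alike.
- Yellow cap on the white bottle with the black foot and black pointer at (192,162).
- Red cap at (296,197) and blue cap at (384,174): the bystanders.

The crops confirm that the one at (192,162) is the right bottle. Its cap is at (0.5535, 0.2035, 0.152), and that height matches the one given.

Emit:
apply_moves([
  {"jaw": 1, "offset": [-45.4, -19.9, 0], "rot": [0, 0, 0]},
  {"jaw": 1, "offset": [-45.4, -19.9, 0], "rot": [0, 0, 0]},
  {"jaw": 1, "offset": [-45.4, -19.9, 0], "rot": [0, 0, 0]},
  {"jaw": 1, "offset": [-45.4, -19.9, 0], "rot": [0, 0, 0]},
  {"jaw": 1, "offset": [-45.4, -19.9, 0], "rot": [0, 0, 0]},
])

```text
time_s: 1.12
eef_pos: [0.3732, 0.3719, 0.2315]
eef_rot: [0.0, 0.169, 0.986, 0.0]
wrist_force: [-0.0, -0.2, -0.2]
opening: 0.999
grasp_force: 0.0
```

Emit:
apply_moves([
  {"jaw": 1, "offset": [-45.4, -19.9, 0], "rot": [0, 0, 0]},
  {"jaw": 1, "offset": [-45.4, -19.9, 0], "rot": [0, 0, 0]},
  {"jaw": 1, "offset": [-45.4, -19.9, 0], "rot": [0, 0, 0]},
  {"jaw": 1, "offset": [-45.4, -19.9, 0], "rot": [0, 0, 0]},
  {"jaw": 1, "offset": [-44, -19.0, 0], "rot": [0, 0, 0]},
])

```text
time_s: 1.75
eef_pos: [0.5533, 0.2038, 0.2314]
eef_rot: [0.0, 0.169, 0.986, 0.0]
wrist_force: [-0.1, 0.7, -0.7]
opening: 0.995
grasp_force: 0.0
```

Run:
```python
from h import *
from scipy.spatial.transform import Rotation as R
o=ctrl.get_obs(); T=np.eye(4); q=o["eef_rot"]; T[:3,:3]=R.from_quat(np.r_[q[1:],q[0]]).as_matrix(); T[:3,3]=o["eef_pos"]
im,d=ctrl.camera("wrist"); p=ctrl.camera_params("wrist")
p={"K":np.array(p["K"]),"dist":np.array(p["dist"]),"cam_to_world":T@np.array(p["mount"])}
cv2.imwrite("pics/w1.png",im[:,:,::-1])
for r in ctrl.outline_of("wrist","yellow_cap_top")[:3]:
    m=r["region"]&(d>0); vs,us=np.nonzero(m)
    P=np.array([w(0,(a,b),d[b,a],p) for a,b in zip(us[::3],vs[::3])]); t=P[P[:,2]>np.percentile(P[:,2],90)-.006]
    c,rad=cv2.minEnclosingCircle(t[:,:2].astype(np.float32)); print(r["score"],r["position"],t.mean(0),c,rad)
    D=np.array([*c,0.152])-T[:3,3]; print("tool offs",T[:3,:3].T@D)
print(o["eef_pos"],T[:3,:3].round(3),o["q"].round(2),o["wrist_force"],o["time_s"])
```

```text
0.91 [255.7, 197.6] [0.55207422 0.20483211 0.15207485] (0.5531850457191467, 0.20436346530914307) 0.021887069568037987
tool offs [0.00030306 0.00051054 0.07942481]
0.59 [394.4, 25.1] [0.46993082 0.33196515 0.15239535] (0.466249018907547, 0.33407527208328247) 0.021217383444309235
tool offs [0.12542962 0.09392556 0.07941235]
[0.55327473 0.20377119 0.23142477] [[-0.943  0.333  0.   ]
 [ 0.333  0.943  0.   ]
 [-0.     0.    -1.   ]] [ 0.15  0.21  1.57  0.    1.36 -1.08] [-0.08599083  0.67290094 -0.68804667] 1.75
```

View pics/w1.png

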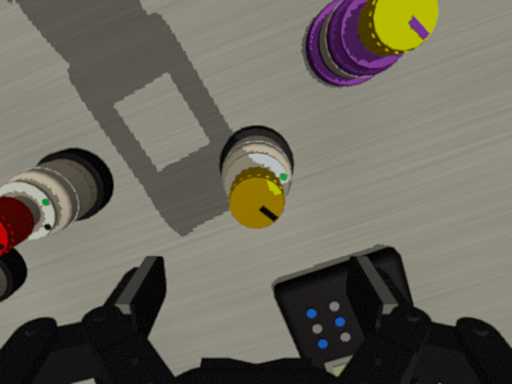

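The wrist view shows the cap at (256,198) with a black pointer, and the green dot on its collar at (285,176). The tool is centred on it to within 0.6 mm, so I'm going down to grip.

Emit:
apply_moves([
  {"jaw": 1, "offset": [0.3, 0.4, 35], "rot": [0, 0, 0]},
  {"jaw": 1, "offset": [0, 0, 35], "rot": [0, 0, 0]},
  {"jaw": 1, "offset": [0, 0, 25], "rot": [0, 0, 0]},
  {"jaw": 1, "offset": [0, 0, 15], "rot": [0, 0, 0]},
  {"jaw": 1, "offset": [0, 0, 2], "rot": [0, 0, 0]},
])

```text
time_s: 2.48
eef_pos: [0.5513, 0.2058, 0.1185]
eef_rot: [-0.001, 0.168, 0.986, -0.0]
wrist_force: [1.0, -0.3, -0.1]
opening: 1.0
grasp_force: 0.0
```

Emit:
apply_moves([
  {"jaw": 0, "offset": [0, 0, 0], "rot": [0, 0, 0]},
  {"jaw": 0, "offset": [0, 0, 0], "rot": [0, 0, 0]},
  {"jaw": 0, "offset": [0, 0, 0], "rot": [0, 0, 0]},
  {"jaw": 0, "offset": [0, 0, 0], "rot": [0, 0, 0]},
  {"jaw": 0, "offset": [0, 0, 0], "rot": [0, 0, 0]},
])

```text
time_s: 3.1
eef_pos: [0.5523, 0.2047, 0.1203]
eef_rot: [0.0, 0.169, 0.986, -0.001]
wrist_force: [-3.0, -4.8, 4.3]
opening: 0.478
grasp_force: 60.1
```

Emit:
apply_moves([
  {"jaw": 0, "offset": [0, 0, 3], "rot": [0, 0, 0]},
  {"jaw": 0, "offset": [0, 0, 3], "rot": [0, 0, 0]},
  {"jaw": 0, "offset": [0, 0, 1], "rot": [0, 0, 0]},
  {"jaw": 0, "offset": [0, 0, 0], "rot": [0, 0, 0]},
  {"jaw": 0, "offset": [0, 0, 0], "rot": [0, 0, 0]},
])

```text
time_s: 3.72
eef_pos: [0.5523, 0.2047, 0.114]
eef_rot: [0.0, 0.169, 0.986, -0.001]
wrist_force: [-6.1, -5.3, 8.2]
opening: 0.48
grasp_force: 60.6
```

Run:
```python
from h import *
im,d=ctrl.camera("side"); p=ctrl.camera_params("side"); p={k:np.array(p[k]) for k in("K","dist","cam_to_world")}
cv2.imwrite("pics/s2.png",cv2.resize(im[70:220,180:380],(800,600),interpolation=cv2.INTER_CUBIC)[:,:,::-1])
o=ctrl.get_obs(); print(o["eef_pos"],o["wrist_force"],o["torque"],o["opening"])
```

```text
[0.55236393 0.20464241 0.11402975] [-4.24856606 -4.61887094  8.70830971] [-0.70331325  0.65062416  0.02399026] 0.47320000495739445
```

View pics/s2.png

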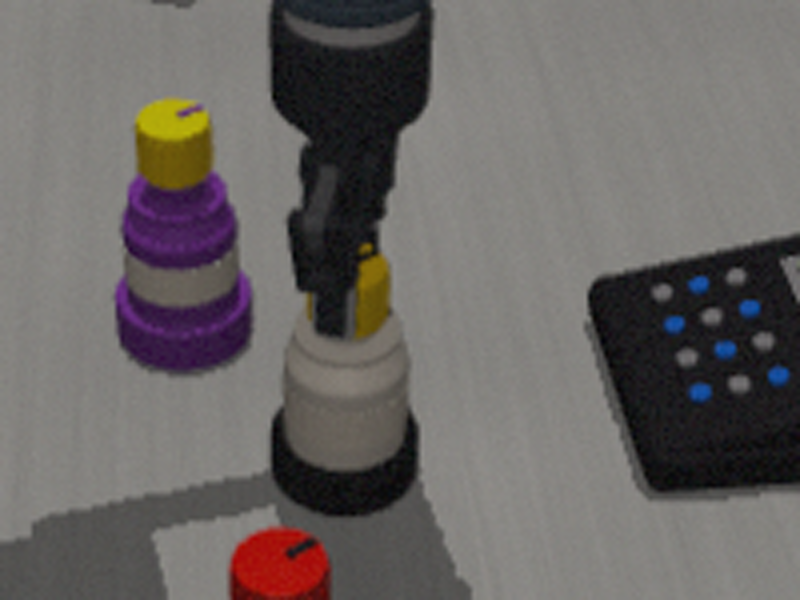

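The cap is gripped and pressed about 6.3 mm. The 8.5 N reading fits the spring at that depth. Now I turn it anticlockwise, which is negative about tool z.

Emit:
apply_moves([
  {"jaw": 0, "offset": [0, 0, 0.5], "rot": [0, 0, -6]},
  {"jaw": 0, "offset": [0, 0, 0], "rot": [0, 0, -7]},
  {"jaw": 0, "offset": [0, 0, 0], "rot": [0, 0, -7]},
  {"jaw": 0, "offset": [0, 0, 0], "rot": [0, 0, -7]},
  {"jaw": 0, "offset": [0, 0, 0], "rot": [0, 0, -7]},
])

```text
time_s: 4.4
eef_pos: [0.5522, 0.204, 0.1134]
eef_rot: [-0.0, -0.129, 0.992, -0.001]
wrist_force: [-4.0, -8.8, 8.8]
opening: 0.475
grasp_force: 60.9
```

Emit:
apply_moves([
  {"jaw": 0, "offset": [0, 0, 0], "rot": [0, 0, -7]},
  {"jaw": 0, "offset": [0, 0, 0], "rot": [0, 0, -7]},
  {"jaw": 0, "offset": [0, 0, 0], "rot": [0, 0, -7]},
  {"jaw": 0, "offset": [0, 0, 0], "rot": [0, 0, -4]},
  {"jaw": 0, "offset": [0, 0, 0], "rot": [0, 0, 0]},
])

```text
time_s: 5.03
eef_pos: [0.5524, 0.2035, 0.1135]
eef_rot: [-0.0, -0.339, 0.941, -0.002]
wrist_force: [-5.0, -10.8, 9.1]
opening: 0.477
grasp_force: 61.0
```

Run:
```python
from h import *
o=ctrl.get_obs(); print(o["eef_pos"],o["eef_rot"],o["wrist_force"],o["torque"],o["opening"],o["grasp_force"],o["q"])
```

```text
[0.55240337 0.20353677 0.11348259] [-3.35195325e-04 -3.38859639e-01  9.40835586e-01 -1.55995652e-03] [ -5.02713716 -10.82436577   9.09029656] [-1.30648408  0.83142046 -0.00481906] 0.4766544082174635 61.02445185184479 [ 0.15332621  0.34037083  1.66479127 -0.00351704  1.13649444 -2.10740016]
```

The tool turned 59° while the cap stayed down. Now I let go, then retreat straight up.

Emit:
apply_moves([
  {"jaw": 1, "offset": [0, 0, 0], "rot": [0, 0, 0]},
  {"jaw": 1, "offset": [0, 0, 0], "rot": [0, 0, 0]},
  {"jaw": 1, "offset": [0, 0, 0], "rot": [0, 0, 0]},
  {"jaw": 1, "offset": [0, 0, 0], "rot": [0, 0, 0]},
  {"jaw": 1, "offset": [0, 0, 0], "rot": [0, 0, 0]},
])

```text
time_s: 5.65
eef_pos: [0.5519, 0.2057, 0.1117]
eef_rot: [-0.0, -0.339, 0.941, 0.0]
wrist_force: [0.3, -0.1, -0.3]
opening: 0.999
grasp_force: 0.0
```

Emit:
apply_moves([
  {"jaw": 1, "offset": [0, 0, -10], "rot": [0, 0, 0]},
  {"jaw": 1, "offset": [0, 0, -25], "rot": [0, 0, 0]},
  {"jaw": 1, "offset": [0, 0, -35], "rot": [0, 0, 0]},
  {"jaw": 1, "offset": [0, 0, -40], "rot": [0, 0, 0]},
  {"jaw": 1, "offset": [0, 0, -20], "rot": [0, 0, 0]},
])

```text
time_s: 6.28
eef_pos: [0.5531, 0.2058, 0.2455]
eef_rot: [0.002, -0.339, 0.941, -0.0]
wrist_force: [-0.5, -0.1, -0.1]
opening: 1.0
grasp_force: 0.0
```

Run:
```python
from h import *
im,d=ctrl.camera("side"); p=ctrl.camera_params("side"); p={k:np.array(p[k]) for k in("K","dist","cam_to_world")}
cv2.imwrite("pics/s3.png",cv2.resize(im[70:220,180:380],(800,600),interpolation=cv2.INTER_CUBIC)[:,:,::-1])
wi,_=ctrl.camera("wrist"); cv2.imwrite("pics/w3.png",wi[:,:,::-1])
for n in ["yellow_cap_top","red_bottle","blue_bottle"]:
    for r in ctrl.outline_of("side",n)[:2]:
        vs,us=np.nonzero(r["region"]&(d>0)); P=np.array([w(0,(a,b),d[b,a],p) for a,b in zip(us[::3],vs[::3])])
        t=P[P[:,2]>P[:,2].max()-.008]; print(n,r["score"],r["position"],t.mean(0).round(4))
o=ctrl.get_obs(); print(o["eef_pos"],o["wrist_force"],o["opening"],o["time_s"])
```

```text
yellow_cap_top 0.91 [221.2, 104.6] [0.466  0.3299 0.1513]
yellow_cap_top 0.63 [266.7, 136.5] [0.5523 0.201  0.1513]
red_bottle 0.66 [249.5, 245.4] [ 0.5035 -0.0105  0.1517]
blue_bottle 0.61 [300.0, 327.6] [ 0.5705 -0.1794  0.1511]
[0.55142086 0.20546466 0.24089093] [-0.15984061 -0.26699657 -0.99143265] 0.9999809900339621 6.525
```

View pics/s3.png

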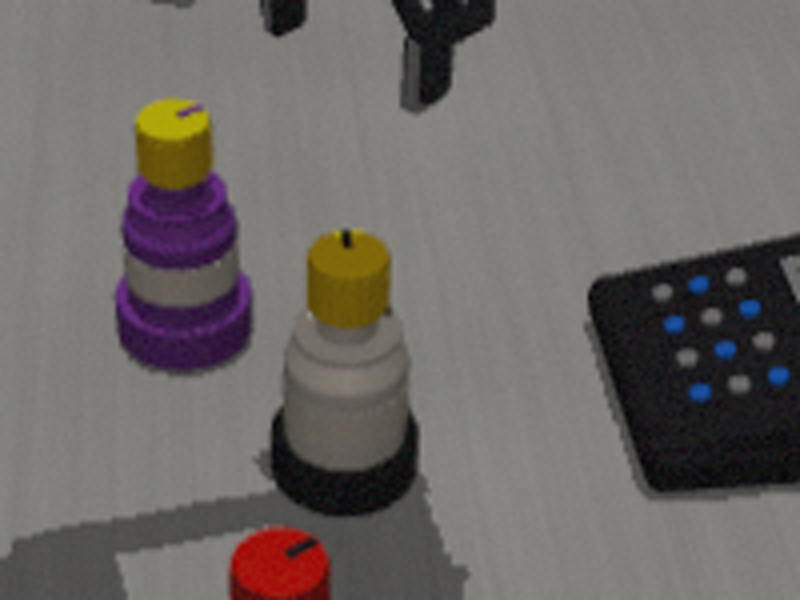

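View pics/w3.png

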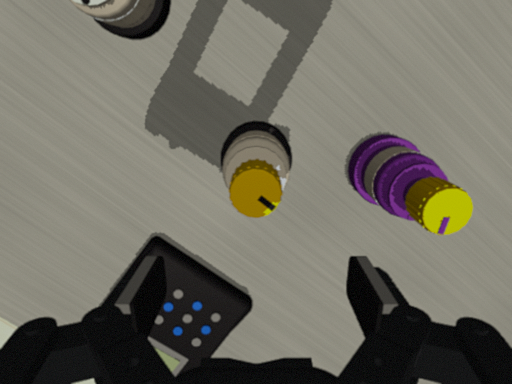

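The side view shows the pointer turned about 60°, now pointing away from the camera at crop (347,238). The cap is back up at z ≈ 0.151. In the wrist view (256,190) the pointer turned with the tool, and the gripper is clear. The red and blue bottles are unmoved.

```bash
python3 -c "
from bench import ctrl
print(ctrl.hand_in())"
```

```text
the job is handed in; nothing more can be done
None
```

I pressed the yellow cap down about 6 mm, turned it about 59° anticlockwise and let go: it sprang back up (top measured at about 151 mm), the red and blue bottles stayed in place, and the job is handed in, with no verdict returned.

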